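# Hold the contactless probe over a sample cup

### The arm

A 6-joint arm with a two-finger parallel gripper is mounted at the origin on the work surface. World frame = base frame: x ahead of the robot, y to its left, z up, the work surface at z = 0. Lengths are in mm, angles in rad, forces in N, time in s.
With the tool pointing down it reaches from about 350 to 875 mm from the base axis. Payload 4.2 kg.
Tool frame: the origin (TCP) lies midway between the tips of the shut fingers; the grasp point (between the pads) lies 19 mm behind it (bot.tcp_to_grasp is the z of the grasp point in the tool frame, in mm); z points along the fingers, y is the line along which they close (so a half turn about z gives the same grasp; the last joint's range is limited). The gripper opens to 85 mm and grips with 20 to 120 N. Pads are 22 mm wide; open, the fingers measure 114 mm over their backs; the gripper's body (76 mm by 85 mm) begins 54 mm behind the grasp point. The pads swing forward as they close: fully open they stand 13 mm farther back than shut.
Start: joints at [0.259, 0.385, 0.008, 0, -1.194, -0.259], TCP at [624.979, 0.025, 231.312] pointing down, gripper open.
Joint ranges: [-3.14, 3.14], [-1.21, 2.06], [-1.07, 1.41], [-3.16, 2.05], [-2.99, -0.16], [-3.1, 3.1]. Speed limits (rad/s): [2.79, 2.79, 3.14, 3.14, 3.14, 3.14].

### API

Orientations are given as [roll, pitch, yaw] about the fixed x, y, z axes, in that order (R = Rz(yaw) Ry(pitch) Rx(roll)).
In Python, from rig import readout, cams, bot gives the robot as it stands. The module is installed in compiled form; this text tells all that it offers.
- The arm moves only by the shell command python3 -m handwheel 'ROWS' [OPENING] [FORCE]. ROWS is JSON, a list of rows, each a list of 4 numbers: the shift along the tool's x, y, z in mm, then the turn about the tool's z in rad. In form: [[tx, ty, tz, twist], ...]. A call has 1 to 20 rows; each row is the pose to reach, as a shift and turn from the pose commanded when the call began, along the tool's axes at that moment; what a row does not reach only later rows make up. A row lasts 1/8 s, in which the tool goes at most 62.5 mm and 10.7 degrees, less where a joint would pass 70% of its speed; a pose out of reach is approached as far as the arm can. A call with a gripper value outside its range is refused whole. OPENING is the closure in counts, from 0 (fully open) to 255 (shut), set as the call begins (- or left out, the last holds). The fingers move at their own pace and stop on an object; FORCE is the grip in N (left out, the last holds). Time passes only in rows, so rows that repeat a pose let the fingers close. It gives the time, the measured TCP pose, the force, the opening and the grip force at its end, in the units of the state.
- readout.observe(): the state, without advancing time (a new reading comes with each control period).
- cams.read_camera(name): name is "scene" or "side" or "wrist"; returns (picture, depth): 384x512x3 uint8, red, green, blue; 384x512 float32, mm along the optical axis (not along the pixel's ray), 0 where there is no reading.
- cams.camera_model(name): a dict with "fx", "fy", "cx", "cy" (pixels), "R" (3x3) and "t" (3): a world point X has camera coordinates R X + t. Camera axes: x right, y down, z forward; pixel columns grow to the right and rows downward; lengths in mm; the calibration is good to about 2 mm. The wrist camera is an equidistant fisheye: a pixel r from the principal point sees the ray r / f radians off the axis. A picture is of the moment at which its call begins: read the wrist's pose just before it. camera_model takes no time and is no camera call; for the wrist camera it gives the pose at the moment of the call.
- bot.close_job(): hands the job in; it is judged then, once.
The state is a dict: "clock": time; "joint_positions": joint angles; "joint_vel": joint speeds; "joint_torque": joint torques, N m; "position": TCP position; "orientation": TCP orientation; "force": force on the tool from outside, world axes, zero at the start; "wrist_torque": the same for the moment, N m; "gripper_width": finger opening in mm; "gripper_force": force on a finger pad.
Only numpy, scipy, OpenCV 4.12 (cv2) and the standard library are available. Lean on these libraries where they do the work, as an engineer would, in place of code of your own. Each camera call takes 0.05 s, during which the arm holds its last target. There are 200 camera calls.

### The job

Pick up the steel sample cup and set it down gently, upright and centred on the round black plate of the measuring platform, and let go of it. Then take the orange-and-white probe out of its blue stand, carry it across above the tube rack, not around it, and finish while still holding it, upright, lens down, over the middle of the cup with the lens about 15 mm above the sample. The probe must never touch the cup, the platform or the rack, and everything else on the counter stays undisturbed.

Things in the scene. Friction and masses are not known exactly. Their poses are not given: they have to be found in the camera images.
- cup: loose sample cup: solid steel cylinder, 50 mm diameter, 55 mm high, about 0.2 kg; its flat top shows the red-brown pressed sample, flush with the rim. Origin: centre of the underside, z up. Starts on the counter on the left or the right, standing in front of the platform or the stand; the white jar with blue cap stands on the other side
- sample (a point): centre of the cup's top face (the sample), 55 mm above the cup's origin; moves with the cup
- platform: fixed measuring platform: white box 130 x 130 mm, 30 mm high, with a round black plate of 90 mm diameter standing 4 mm above it. Origin: centre of the underside, on the counter. It is left or right of the tube rack, the stand on the other side
- plate (a point): centre of the top face of the round black plate, 34 mm above the counter; the cup goes here
- stand: fixed blue block 70 x 70 x 70 mm with one round vertical hole, 22 mm diameter, 64 mm deep, in the middle of its top; holds the probe. Origin: centre of the underside, on the counter
- probe: loose cordless probe, round about its z axis, 142 mm long, about 0.08 kg. Origin: the lens at its lower end; z points up to the handle. From the lens: black barrel 16 mm diameter (to 60 mm), orange collar 29 mm (to 68), white handle 26 mm (to 140), orange end. Starts upright in the stand, collar on the stand's top, lens 10 mm above the counter, handle free from 78 to 150 mm; lifts straight out
- rack: loose blue tube rack, 180 mm long (its x axis, roughly along world x) x 60 mm wide, about 0.6 kg, with upright capped tubes, 120 mm high over the caps; stands between platform and stand. Origin: centre of the underside
- jar: bystander: closed white jar with blue cap, 54 mm diameter, 70 mm high. Origin: centre of the underside
- amber_bottle: bystander: amber bottle with black cap, 60 mm diameter, 120 mm high, at the far side of the counter. Origin: centre of the underside
- beaker: bystander: clear glass beaker, 66 mm diameter, 85 mm high, at the far side of the counter. Origin: centre of the underside
- tip_box: bystander: grey pipette tip box with orange lid, 80 x 120 x 57 mm, at the far side of the counter. Origin: centre of the underside
There are look-alikes about, which are no part of the job. Of the things that look like the cup, the smaller one is meant.

How it is judged:
By the outcome, as a careful person would: the job done as asked, in the order asked, and still so for the second after the job is handed in, while the arm keeps its last pose, push and grip.
It also fails if it takes over 69 s, if anything falls off the work surface, if the arm or the gripper's body presses on something with over 40 N, if the wrist force passes 120 N, or if a joint passes its speed limit or range.

## Working session

There is one attempt and no reset: what is moved stays moved. The work goes in short steps, Python scripts to look and compute and a shell command to move; the robot and the scene stay as the last step left them, time stands still between calls to the robot, and variables do not carry over. Pictures are saved under pics/ and viewed, at most 10 in all, crops included, and the job is handed in when it is done.

```bash
mkdir -p pics
cat > h.py <<'E'
import numpy as np, cv2
from rig import readout, cams, bot
def grab(n):
    m=cams.camera_model(n); p,d=cams.read_camera(n); return p,d,m
def world(m,u,v,z):  # depth point
    c=np.stack([(u-m['cx'])/m['fx']*z,(v-m['cy'])/m['fy']*z,z],-1)
    return (c-np.array(m['t']))@np.array(m['R'])
def cloud(d,m):
    v,u=np.mgrid[0:384,0:512].astype(float); return world(m,u,v,d)
E
python3 - <<'E'
from h import *
s=readout.observe(); print({k:np.round(v,3).tolist() for k,v in s.items()},bot.tcp_to_grasp)
for n in ('scene','side'):
    p,d,m=grab(n); np.savez(f'{n}.npz',p=p,d=d,**m)
    print(n,m['fx'],np.round(-np.array(m['R']).T@m['t']))
    cv2.imwrite(f'pics/{n}.png',cv2.resize(p[:,:,::-1],(800,600)))
E
```

```text
{'clock': 0.0, 'joint_positions': [0.259, 0.386, 0.007, -0.0, -1.194, -0.259], 'joint_vel': [-0.001, 0.0, 0.0, 0.002, 0.0, 0.0], 'joint_torque': [-0.001, -39.229, 18.84, 4.186, -0.005, 0.0], 'position': [624.417, 0.009, 230.203], 'orientation': [3.139, -0.0, -1.571], 'force': [0.112, 0.206, -0.883], 'wrist_torque': [-0.006, -0.03, 0.041], 'gripper_force': 0.0, 'gripper_width': 85.194} -18.700000000000003
scene 353.50427404186127 [869. 424. 611.]
side 381.3109634859686 [ 309. -391.  610.]
```

View pics/scene.png

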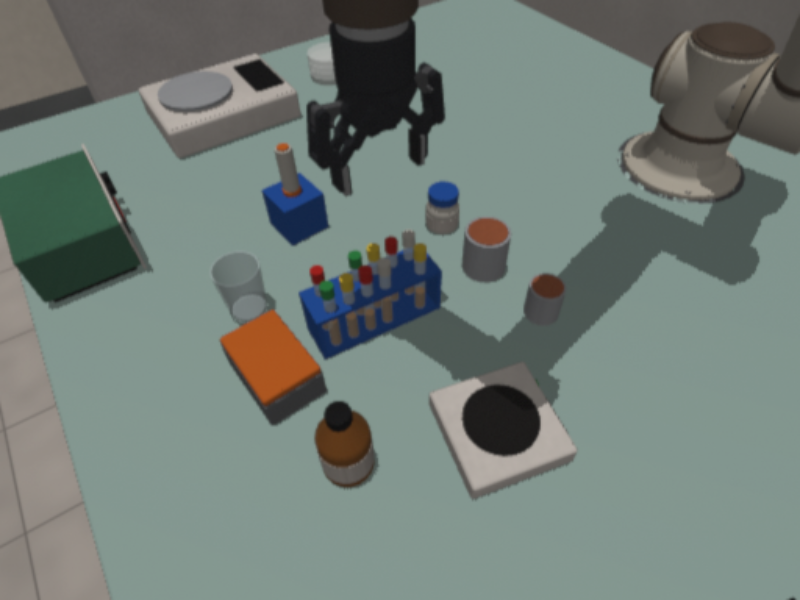

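View pics/side.png

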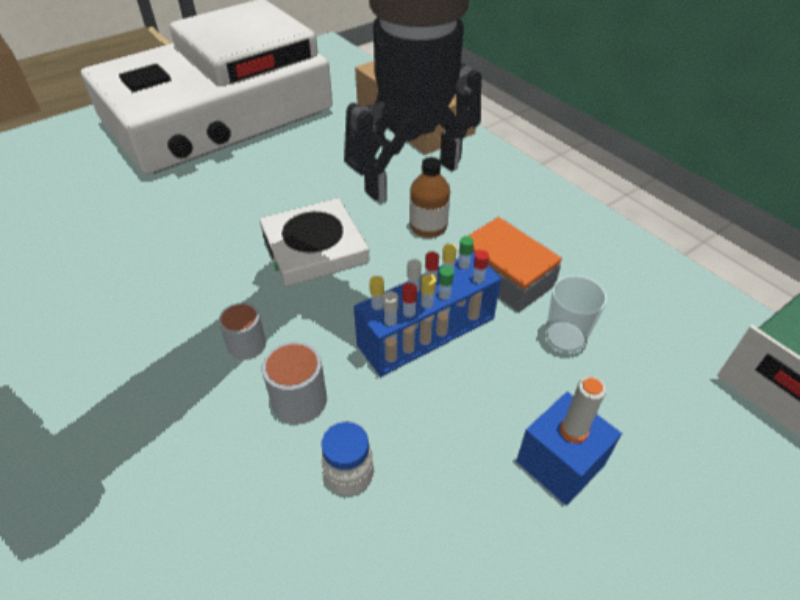

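Scene view (800x600): small cup at (546,298), larger look-alike at (486,248), plate at (502,420), stand at (296,205) with the probe top at (283,147), and the rack between at (372,290). Side view: cup (242,318), plate (312,231), probe top (592,386).

```bash
cat > m.py <<'E'
from h import *
def ray(m,u,v,z):
    R=np.array(m['R']);C=-R.T@m['t'];r=R.T@np.array([(u-m['cx'])/m['fx'],(v-m['cy'])/m['fy'],1]); return C+r*(z-C[2])/r[2],C,r
def blob(p,seed,lo,hi,win=40):
    h=cv2.cvtColor(p,cv2.COLOR_RGB2HSV); mk=cv2.inRange(h,lo,hi)
    if lo[0]<5: mk|=cv2.inRange(h,(172,lo[1],lo[2]),(180,255,hi[2]))
    n,l,st,c=cv2.connectedComponentsWithStats(mk)
    w=[i for i in range(1,n) if np.hypot(*(c[i]-seed))<win and st[i,4]>8]
    i=max(w,key=lambda i:st[i,4]-0*np.hypot(*(c[i]-seed)))
    cn=max(cv2.findContours((l==i).astype(np.uint8),0,1)[0],key=len)
    return c[i],st[i],cv2.fitEllipse(cn) if len(cn)>=5 else None
E
python3 - <<'E'
from m import *
V={n:dict(np.load(n+'.npz')) for n in('scene','side')}
items={'cup':(55,(546,287),(242,318),(0,90,30),(14,255,190),12),
'plate':(34,(502,420),(312,231),(0,0,0),(180,255,60),14),
'probe':(152,(283,147),(592,386),(3,120,120),(20,255,255),10)}
for k,(z,a,b,lo,hi,w) in items.items():
    rs=[]
    for n,s in(('scene',a),('side',b)):
        m=V[n];
        try:c,st,e=blob(m['p'],np.array(s)*.64,lo,hi,w)
        except Exception as ex: print(k,n,ex,m['p'][int(s[1]*.64),int(s[0]*.64)]);continue
        P,C,r=ray(m,*c,z);rs.append((C,r/np.linalg.norm(r)));print(k,n,np.round(c,1),st,np.round(P,1),'ell',e and np.round(e[0],1), P if e is None else np.round(ray(m,*e[0],z)[0],1),'depthP',np.round(world(m,*c,m['d'][int(c[1]+.5),int(c[0]+.5)]),1))
    if len(rs)==2:
        A=sum(np.eye(3)-np.outer(r,r) for C,r in rs);B=sum((np.eye(3)-np.outer(r,r))@C for C,r in rs);print('  tri',np.round(np.linalg.solve(A,B),1))
# clouds: blue objects, others
for n in V:
    m=V[n];W=cloud(m['d'],m);h=cv2.cvtColor(m['p'],cv2.COLOR_RGB2HSV)
    mk=cv2.inRange(h,(105,120,50),(130,255,255));nn,l,st,c=cv2.connectedComponentsWithStats(mk)
    for i in range(1,nn):
        if st[i,4]>150:
            q=W[(l==i)];q=q[q[:,2]>-5];t=q[q[:,2]>np.percentile(q[:,2],98)-5]
            r=cv2.minAreaRect(t[:,:2].astype(np.float32));print(n,'blue',np.round(c[i]),'ztop',np.round(np.percentile(q[:,2],98)),'rect',np.round(r[0]),np.round(r[1]),round(r[2]),np.round(t.min(0)),np.round(t.max(0)))
    # obstacles: heights on grid
    for a,b in [((486,232),(293,364)),((443,192),(346,444))]:
        s=np.array(a if n=='scene' else b)*.64;u,v=s.astype(int);print('obst',np.round(W[v,u]))
    # platform white top
    q=W.reshape(-1,3)[(np.abs(W.reshape(-1,3)[:,2]-30)<3)]
    q=q[(np.hypot(q[:,0]-items and q[:,0]*0,0)==0)] if 0 else q
E
```

```text
cup scene [350.4 182.9] [341 176  20  15 225] [442.3 113.4  55. ] ell [350.4 182.9] [442.3 113.5  55. ] depthP [443.8 114.5  56.9]
cup side [152.4 202.7] [142 195  22  16 266] [443.3 113.   55. ] ell [152.4 202.7] [443.3 113.   55. ] depthP [443.1 112.3  55.8]
  tri [442.9 113.3  55.1]
plate scene [320.5 268.4] [ 297  246   48   45 1704] [613.7 223.6  34. ] ell [320.5 268.4] [613.7 223.5  34. ] depthP [613.6 223.4  33.7]
plate side [199.5 148.2] [181 136  38  25 745] [610.3 217.4  34. ] ell [199.5 148.2] [610.3 217.4  34. ] depthP [610.3 217.2  34.2]
  tri [612.2 222.   29.9]
probe scene [180.7  93.7] [177  92   8   5  27] [ 643.  -247.7  152. ] ell [180.7  93.7] [ 643.1 -247.6  152. ] depthP [ 643.8 -245.1  153.8]
probe side [379.1 246.6] [373 242  13  10  98] [ 642.7 -248.3  152. ] ell [379.1 246.6] [ 642.7 -248.3  152. ] depthP [ 642.4 -248.4  152.4]
  tri [ 642.9 -248.2  151.7]
scene blue [189. 135.] ztop 72.0 rect [730.  73.] [752.  86.] 75 [ 607. -285.   67.] [869. 424. 611.]
scene blue [283. 124.] ztop 72.0 rect [644. 152.] [705.  44.] 54 [ 427. -137.   67.] [869. 424. 611.]
scene blue [238. 195.] ztop 80.0 rect [774. 157.] [538. 177.] 52 [555. -48.  75.] [869. 424. 611.]
obst [457.  -2.  74.]
obst [ 452. -113.   72.]
side blue [272. 203.] ztop 80.0 rect [ 484. -142.] [584. 164.] 39 [ 309. -391.   75.] [735.  25. 610.]
side blue [361. 289.] ztop 72.0 rect [ 490. -294.] [401.  80.] 17 [ 309. -391.   67.] [ 681. -212.  610.]
side blue [221. 285.] ztop 72.0 rect [ 376. -238.] [330.  46.] 59 [ 309. -391.   67.] [472. -93. 610.]
obst [456.  -1.  73.]
obst [ 448. -120.   71.]
```

Run:
```python
from m import *
from scipy.optimize import least_squares
for n in('scene','side'):
    m=dict(np.load(n+'.npz'));W=cloud(m['d'],m);g=cv2.cvtColor(m['p'],cv2.COLOR_RGB2GRAY)
    near=np.hypot(W[...,0]-612,W[...,1]-221)<110
    for T in(50,70,90):
        mk=((g<T)&near).astype(np.uint8);mk=cv2.morphologyEx(mk,cv2.MORPH_OPEN,np.ones((3,3)))
        c=max(cv2.findContours(mk,0,1)[0],key=cv2.contourArea)[:,0].astype(float)
        P=np.array([ray(m,*q,34)[0][:2] for q in c])
        s=least_squares(lambda x:np.hypot(P[:,0]-x[0],P[:,1]-x[1])-x[2],[612,221,45],loss='soft_l1')
        print(n,T,np.round(s.x,1))
    q=W[near&(abs(W[...,2]-31)<5)];
    r=cv2.minAreaRect(q[:,:2].astype(np.float32));print('plat',np.round(r[0],1),np.round(r[1]),round(r[2]))
    q=W[(W[...,2]>60)&(W[...,2]<150)&(W[...,0]>520)&(W[...,0]<760)&(abs(W[...,1]+10)<80)];r=cv2.minAreaRect(q[:,:2].astype(np.float32));print('rack',np.round(r[0]),np.round(r[1]),round(r[2]),q[:,2].max())
```

```text
scene 50 [612.6 221.9  42.9]
scene 70 [612.3 221.7  43.7]
scene 90 [612.  221.4  44.4]
plat [613.4 222.3] [130. 130.] 76
rack [644. -10.] [ 63. 180.] 86 122.51915592312973
side 50 [611.  217.7  41.1]
side 70 [611.6 218.5  42.5]
side 90 [611.2 218.2  43.1]
plat [612.8 221.2] [133. 130.] 76
rack [645. -10.] [ 63. 183.] 86 122.09217524924945
```

```bash
python3 -m handwheel '[[-30,45,0,0],[-60,90,0,0],[-90,135,20,0],[-113,182,40,0],[-113,182,60,0],[-113,182,70,0],[-113,182,70,0],[-113,182,70,0]]' 0 40
python3 - <<'E'
from h import *
m=cams.camera_model('wrist');p,d=cams.read_camera('wrist');np.savez('w1.npz',p=p,d=d,**m)
print(m['fx'],m['cx'],m['cy'],np.round(-np.array(m['R']).T@m['t']))
cv2.imwrite('pics/w1.png',p[:,:,::-1])
E
```

```text
clock: 1.1
position: [443.9, 113.0, 161.7]
orientation: [-3.141, 0.0, -1.572]
force: [-0.1, -0.6, 0.3]
gripper_width: 85.2
gripper_force: 0.0
297.3186396354542 258.0108598407578 190.84306382872208 [444.  45. 304.]
```

View pics/w1.png

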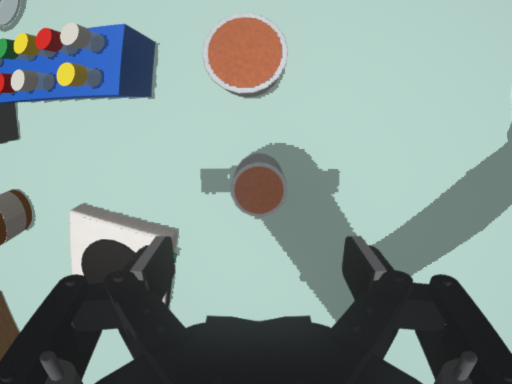

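```bash
cat >> m.py <<'E'
def wray(m,u,v,z):
    R=np.array(m['R']);C=-R.T@m['t'];x,y=u-m['cx'],v-m['cy'];r=np.hypot(x,y)+1e-9;t=r/m['fx']
    q=R.T@np.array([np.sin(t)*x/r,np.sin(t)*y/r,np.cos(t)]);return C+q*(z-C[2])/q[2]
def circ(P):
    from scipy.optimize import least_squares
    return np.round(least_squares(lambda x:np.hypot(P[:,0]-x[0],P[:,1]-x[1])-x[2],[*P.mean(0),30],loss='soft_l1').x,1)
E
python3 - <<'E'
from m import *
m=dict(np.load('w1.npz'));h=cv2.cvtColor(m['p'],cv2.COLOR_RGB2HSV)
mk=cv2.inRange(h,(0,90,30),(14,255,255))|cv2.inRange(h,(172,90,30),(180,255,255))
for c in cv2.findContours(mk,0,1)[0]:
    if cv2.contourArea(c)>150:
        c=c[:,0].astype(float);print(np.round(c.mean(0)),[circ(np.array([wray(m,*q,z)[:2] for q in c])) for z in(55,74)])
E
```

```text
[259. 190.] [array([443.4, 113.8,  20.5]), array([443.4, 108.6,  19. ])]
[ 5. 83.] [array([719.8,  -7.3,  10.6]), array([698.7,  -3.3,   9.8])]
[48. 40.] [array([653.9, -41.4,  16. ]), array([637.8, -34.8,  14.8])]
[245.  52.] [array([455.2,  -4.9,  30.1]), array([454.3,  -1.1,  27.8])]
```

The wrist view shows the small cup (259,190) between the fingers' plane and the larger look-alike at (245,52). Three views agree on the cup: (443, 113). Descending.

```bash
python3 -m handwheel '[[0,0.5,30,0],[0,0.5,65,0],[0,0.5,95,0],[0,0.5,118,0],[0,0.5,133,0],[0,0.5,142,0],[0,0.5,144,0],[0,0.5,144,0],[0,0.5,144,0]]' && python3 -m handwheel '[[0,0,0,0],[0,0,0,0],[0,0,0,0],[0,0,0,0],[0,0,0,0],[0,0,0,0],[0,0,0,0],[0,0,0,0],[0,0,0,0],[0,0,0,0]]' 255 40
```

```text
clock: 2.28
position: [442.9, 113.3, 17.9]
orientation: [-3.14, 0.001, -1.571]
force: [0.1, -0.0, 0.2]
gripper_width: 85.4
gripper_force: 0.0
clock: 3.52
position: [442.8, 113.2, 17.8]
orientation: [-3.141, 0.0, -1.57]
force: [-1.4, -0.5, 6.2]
gripper_width: 49.1
gripper_force: 41.0
```

```bash
python3 -m handwheel '[[0,0,-5,0],[0,0,-20,0],[0,0,-45,0],[0,0,-70,0],[-8,-12,-85,0],[-25,-40,-90,0],[-50,-80,-90,0],[-75,-118,-90,0],[-94,-149,-90,0],[-104,-165,-90,0],[-107,-169,-90,0],[-107,-169,-90,0],[-107,-169,-90,0],[-107,-169,-90,0]]'
python3 - <<'E'
from m import *
ms={}
for n in('scene','side','wrist'):
    p,d,m=grab(n);np.savez(f'{n}2.npz',p=p,d=d,**m);ms[n]=p
cv2.imwrite('pics/a.png',cv2.hconcat([ms['scene'][150:380,180:480],ms['wrist'][60:290,80:430]])[:,:,::-1])
m=dict(np.load('wrist2.npz'));h=cv2.cvtColor(m['p'],cv2.COLOR_RGB2HSV)
for n in('scene','side'):
    m=dict(np.load(n+'2.npz'));c=blob(m['p'],np.array((0,0)),(0,90,30),(14,255,190),1) if 0 else None
    h=cv2.cvtColor(m['p'],cv2.COLOR_RGB2HSV);mk=cv2.inRange(h,(0,90,30),(14,255,190))|cv2.inRange(h,(172,90,30),(180,255,190))
    W=cloud(m['d'],m);mk[np.hypot(W[...,0]-612,W[...,1]-220)>50]=0;k=mk>0
    v,u=np.nonzero(k);print(n,k.sum(),u.mean() if k.any() else '',np.round(W[k].mean(0),1))
E
```

```text
clock: 5.28
position: [610.9, 219.7, 107.6]
orientation: [3.142, 0.0, -1.571]
force: [0.4, 0.5, -2.1]
gripper_width: 49.3
gripper_force: 42.0
scene 268 331.7164179104478 [612.6 227.  161.3]
side 173 192.9479768786127 [609.9 218.4 149.8]
```

View pics/a.png

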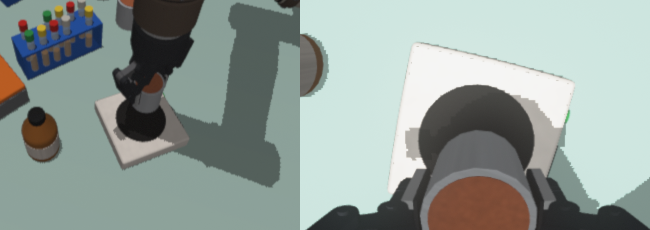

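The cup hangs upright in the fingers over the plate, with the plate's far rim visible in the wrist view. Measuring cup and plate together in that view.

Run:
```python
from m import *
m=dict(np.load('wrist2.npz'));p=m['p'];h=cv2.cvtColor(p,cv2.COLOR_RGB2HSV)
mk=cv2.inRange(h,(0,90,30),(14,255,255))|cv2.inRange(h,(172,90,30),(180,255,255))
c=max(cv2.findContours(mk,0,1)[0],key=cv2.contourArea)[:,0].astype(float)
P=np.array([wray(m,*q,145)[:2] for q in c]);print('cup',c.min(0),c.max(0),circ(P))
g=cv2.cvtColor(p,cv2.COLOR_RGB2GRAY)
for T in(90,110):
    P=[]
    for u in range(205,312,2):   # first dark pixel from the top in each column
        col=g[100:230,u];k=np.nonzero(col<T)[0]
        if len(k) and k[0]>0: P.append(wray(m,u,100+k[0]-.5,34)[:2])
    P=np.array(P);print('plate',T,len(P),circ(P))
    from scipy.optimize import least_squares
    s=least_squares(lambda x:np.hypot(P[:,0]-x[0],P[:,1]-x[1])-45,[612,220],loss='soft_l1');print(np.round(s.x,1),np.abs(s.fun).mean())
```

```text
cup [208. 236.] [308. 321.] [611.1 220.3  21.1]
plate 90 54 [612.5 221.3  43.8]
[612.6 222.7] 0.28063898378222213
plate 110 54 [612.6 221.3  44.1]
[612.7 222.3] 0.21834563766708576
```

```bash
python3 -m handwheel '[[-1.3,-1.5,5,0],[-1.3,-1.5,20,0],[-1.3,-1.5,35,0],[-1.3,-1.5,46,0],[-1.3,-1.5,50,0],[-1.3,-1.5,52,0],[-1.3,-1.5,53,0],[-1.3,-1.5,54,0],[-1.3,-1.5,54.5,0],[-1.3,-1.5,55,0],[-1.3,-1.5,55,0],[-1.3,-1.5,55,0]]'
```

```text
clock: 6.92
position: [613.0, 221.3, 52.3]
orientation: [-3.142, 0.0, -1.571]
force: [-0.5, -0.1, -1.7]
gripper_width: 49.0
gripper_force: 42.0
```

```bash
python3 -m handwheel '[[0,0,0.3,0],[0,0,0.6,0],[0,0,0.9,0],[0,0,0.9,0]]'; python3 -m handwheel '[[0,0,0.2,0],[0,0,0.4,0],[0,0,0.4,0],[0,0,0.4,0]]'
```

```text
clock: 7.42
position: [613.0, 221.4, 51.9]
orientation: [-3.141, 0.0, -1.571]
force: [-0.9, -0.6, 2.6]
gripper_width: 48.7
gripper_force: 42.0
clock: 7.92
position: [613.0, 221.3, 51.9]
orientation: [-3.141, -0.0, -1.571]
force: [-3.7, -0.8, 5.2]
gripper_width: 49.3
gripper_force: 42.3
```

Contact (force +5 N). Release and retreat upward.

```bash
python3 -m handwheel '[[0,0,0,0],[0,0,0,0],[0,0,0,0],[0,0,0,0],[0,0,0,0],[0,0,0,0],[0,0,0,0],[0,0,0,0]]' 0 && python3 -m handwheel '[[0,0,-10,0],[0,0,-35,0],[0,0,-65,0],[0,0,-100,0],[0,0,-135,0],[0,0,-165,0],[0,0,-185,0],[0,0,-190,0],[0,0,-190,0]]'
python3 - <<'E'
from m import *
m=cams.camera_model('wrist');p,d=cams.read_camera('wrist');h=cv2.cvtColor(p,cv2.COLOR_RGB2HSV)
cv2.imwrite('pics/w3.png',p[:,:,::-1])
mk=cv2.inRange(h,(0,90,30),(14,255,255))|cv2.inRange(h,(172,90,30),(180,255,255))
cs=[c[:,0].astype(float) for c in cv2.findContours(mk,0,1)[0] if cv2.contourArea(c)>300]
for c in cs: print('cup?',c.mean(0),circ(np.array([wray(m,*q,89)[:2] for q in c])))
c,d2,m=grab('scene')
for n in('scene','side'):
    q,dd,m=grab(n);hh=cv2.cvtColor(q,cv2.COLOR_RGB2HSV);k=cv2.inRange(hh,(0,90,30),(14,255,190))|cv2.inRange(hh,(172,90,30),(180,255,190))
    W=cloud(dd,m);k[np.hypot(W[...,0]-613,W[...,1]-221)>40]=0;k[(W[...,2]>110)]=0;v,u=np.nonzero(k)
    if len(u): print(n,len(u),np.round(ray(m,u.mean(),v.mean(),89)[0],1),np.round(W[k>0].mean(0),1))
E
```

```text
clock: 8.93
position: [613.0, 221.3, 51.0]
orientation: [3.142, -0.0, -1.571]
force: [-0.3, -0.3, -0.1]
gripper_width: 85.4
gripper_force: 0.0
clock: 10.05
position: [612.7, 221.3, 241.0]
orientation: [3.141, 0.0, -1.571]
force: [-0.4, 0.5, -0.9]
gripper_width: 85.0
gripper_force: 0.0
cup? [257.91964286 177.91071429] [612.8 222.   20.3]
cup? [114.03012048 118.10240964] [767.5 155.7  26.2]
cup? [105.09326425  21.19170984] [777.7  44.7  36. ]
scene 417 [612.5 221.6  89. ] [612.8 221.9  89.8]
side 162 [612.3 221.1  89. ] [611.9 220.3  89.7]
```

View pics/w3.png

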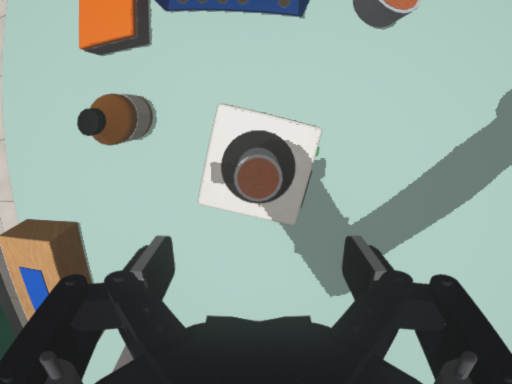

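The cup stands upright, centred on the plate at (258,178), measured (612.6, 221.6). Moving on to above the probe, with fingers well above rack height.

```bash
python3 -m handwheel '[[10,0,0,0],[35,-3,0,0],[75,-5,0,0],[120,-8,0,0],[165,-10,0,0],[210,-13,0,0],[255,-16,0,0],[300,-19,0,0],[345,-22,0,0],[385,-25,0,0],[420,-27,0,0],[445,-29,0,0],[460,-30,0,0],[469,-30,0,0],[469,-30,0,0],[469,-30,0,0],[469,-30,0,0]]'
python3 - <<'E'
from m import *
m=cams.camera_model('wrist');p,d=cams.read_camera('wrist');h=cv2.cvtColor(p,cv2.COLOR_RGB2HSV)
cv2.imwrite('pics/w4.png',p[:,:,::-1])
mk=cv2.inRange(h,(3,120,90),(20,255,255))
for c in cv2.findContours(mk,0,1)[0]:
    if cv2.contourArea(c)>60: c=c[:,0].astype(float); print(c.mean(0),circ(np.array([wray(m,*q,152)[:2] for q in c])))
E
```

```text
clock: 12.38
position: [643.1, -246.8, 241.2]
orientation: [-3.141, 0.0, -1.57]
force: [0.4, 0.0, 0.9]
gripper_width: 85.3
gripper_force: 0.0
[170.        306.1025641] [ 731.1 -131.2    6.9]
[257.38596491 193.66666667] [ 643.5 -247.9    8.3]
```

View pics/w4.png

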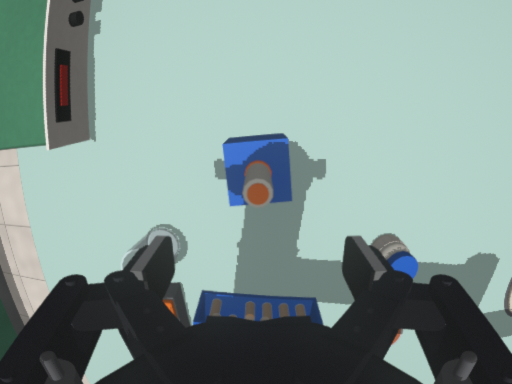

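The probe's orange end is at (257,194), giving (643.3, -248), in line with the earlier views; the path down is clear of the stand block.

```bash
python3 -m handwheel '[[1.2,0,25,0],[1.2,0,55,0],[1.2,0,85,0],[1.2,0,110,0],[1.2,0,127,0],[1.2,0,136,0],[1.2,0,139,0],[1.2,0,139,0],[1.2,0,139,0]]' && python3 -m handwheel '[[0,0,0,0],[0,0,0,0],[0,0,0,0],[0,0,0,0],[0,0,0,0],[0,0,0,0],[0,0,0,0],[0,0,0,0],[0,0,0,0],[0,0,0,0],[0,0,0,0],[0,0,0,0]]' 255 40
```

```text
clock: 13.55
position: [643.5, -249.0, 103.0]
orientation: [-3.14, -0.0, -1.571]
force: [0.5, -0.5, 0.1]
gripper_width: 85.1
gripper_force: 0.0
clock: 15.05
position: [643.1, -248.9, 102.2]
orientation: [-3.141, -0.0, -1.571]
force: [1.2, -0.4, 1.3]
gripper_width: 25.2
gripper_force: 39.2
```

```bash
python3 -m handwheel '[[0,0,-3,0],[0,0,-10,0],[0,0,-22,0],[0,0,-37,0],[0,0,-53,0],[0,0,-70,0],[0,0,-88,0],[0,0,-106,0],[0,0,-124,0],[0,0,-140,0],[0,0,-152,0],[0,0,-160,0],[0,0,-165,0],[0,0,-165,0],[0,0,-165,0]]'
python3 - <<'E'
from m import *
ims=[]
for n in('scene','side','wrist'):
    p,d,m=grab(n);np.savez(f'{n}5.npz',p=p,d=d,**m);ims.append(p)
cv2.imwrite('pics/b.png',cv2.hconcat([ims[0][0:260,110:310],ims[1][0:260,300:512],ims[2][124:384,110:410]])[:,:,::-1])
E
```

```text
clock: 16.92
position: [642.8, -248.7, 266.3]
orientation: [3.14, 0.0, -1.571]
force: [-0.4, 0.3, -1.6]
gripper_width: 25.3
gripper_force: 39.2
```

View pics/b.png

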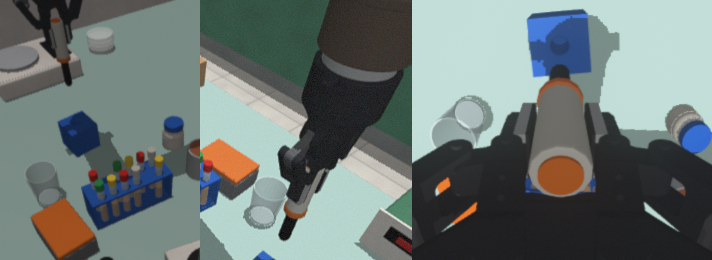

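The probe is out of the stand and held; in scene the barrel tip is at about (178,83), in side about (385,235). Checking lens position and tilt by triangulation.

```bash
cat > tip.py <<'E'
from m import *
def tri(obs):
    A=np.zeros((3,3));B=np.zeros(3)
    for m,u,v in obs:
        _,C,r=ray(m,u,v,0);r=r/np.linalg.norm(r);K=np.eye(3)-np.outer(r,r);A+=K;B+=K@C
    return np.linalg.solve(A,B)
def barrel(V,xy,lens):
    # V: name->dict(p,d,R,t..); barrel axis & tip from dark pixels near expected barrel
    out={}
    for n,m in V.items():
        R=np.array(m['R']);pr=lambda X:(lambda c:np.array([m['fx']*c[0]/c[2]+m['cx'],m['fy']*c[1]/c[2]+m['cy']]))(R@X+m['t'])
        a,b=pr(np.array([*xy,lens])),pr(np.array([*xy,lens+55.]))
        roi=np.zeros((384,512),np.uint8);e=a+(a-b)*.25;cv2.line(roi,tuple(int(x) for x in e),tuple(int(x) for x in b),255,22)
        g=cv2.cvtColor(m['p'],cv2.COLOR_RGB2GRAY);mk=((g<60)&(roi>0)).astype(np.uint8)
        N,l,st,c=cv2.connectedComponentsWithStats(mk);i=1+np.argmax(st[1:,4]);v,u=np.nonzero(l==i);P=np.c_[u,v].astype(float)
        ax=(a-b)/np.linalg.norm(a-b);c0=P.mean(0);w=np.linalg.svd(P-c0,full_matrices=False)[2][0];w*=np.sign(w@ax)
        s=(P-c0)@w;out[n]=(m,c0+w*s.max(),c0+w*s.min());print(n,len(P),'exp lens',np.round(a,1),'tip',np.round(c0+w*s.max(),1),'top',np.round(c0+w*s.min(),1))
    T=tri([(o[0],*o[1]) for o in out.values()]);U=tri([(o[0],*o[2]) for o in out.values()]);print('tip',np.round(T,1),'barrel top',np.round(U,1))
E
python3 - <<'E'
from tip import *
barrel({n:dict(np.load(n+'5.npz')) for n in('scene','side')},(643,-248.5),174.)
m=dict(np.load('wrist5.npz'));h=cv2.cvtColor(m['p'],cv2.COLOR_RGB2HSV);mk=cv2.inRange(h,(3,120,90),(20,255,255))
for c in cv2.findContours(mk,0,1)[0]:
    if cv2.contourArea(c)>60: c=c[:,0].astype(float); print(c.mean(0),circ(np.array([wray(m,*q,317)[:2] for q in c])))
E
```

```text
scene 200 exp lens [178.7  85. ] tip [178.7  85.1] top [173.5  57.9]
side 252 exp lens [383.1 237.6] tip [382.1 239. ] top [391.3 216.8]
tip [ 642.  -249.1  172.7] barrel top [ 636.6 -253.6  232.3]
[163.54545455 337.23636364] [ 714.6 -255.3   43.2]
[141.62162162 308.78378378] [ 690.5 -241.3    3.5]
[258.43442623 298.98360656] [ 642.8 -248.9    8.9]
[256.85483871 212.73387097] [  17978.1 -182604.9  183142.9]
```

Probe held upright: lens (642,-249,~174), end (642.8,-249). Carry over the rack (lens ~50 mm above the caps).

```bash
python3 -m handwheel '[[-5,0,0,0],[-18,1,0,0],[-40,2,0,0],[-70,4,0,0],[-105,7,0,0],[-140,9,0,0],[-175,11,0,0],[-210,13,0,0],[-245,16,0,0],[-280,18,0,0],[-315,20,0,0],[-350,22,0,0],[-382,24,0,0],[-410,26,0,0],[-433,28,0,0],[-450,29,0,0],[-462,30,0,0],[-469,30,0,0],[-470.5,30,0,0],[-470.5,30,0,0]]'; python3 -m handwheel '[[0,0,5,0],[0,0,13,0],[0,0,22,0],[0,0,30,0],[0,0,36,0],[0,0,40,0],[0,0,40,0],[0,0,40,0]]';  python3 - <<'E'
from tip import *
V={}
for n in('scene','side','wrist'):
    p,d,m=grab(n);V[n]=dict(p=p,d=d,**m)
s=readout.observe()['position'];print(s)
w=V.pop('wrist')
cv2.imwrite('pics/c.png',cv2.hconcat([V['scene']['p'][80:340,220:450],V['side']['p'][0:260,80:310],w['p'][124:384,110:410]])[:,:,::-1])
barrel(V,(s[0],s[1]),s[2]-92.2)
E
```

```text
clock: 19.58
position: [613.1, 221.1, 267.0]
orientation: [3.141, -0.0, -1.571]
force: [0.4, -0.1, -1.1]
gripper_width: 25.0
gripper_force: 39.2
clock: 20.58
position: [613.2, 221.7, 227.4]
orientation: [-3.141, 0.0, -1.571]
force: [-0.7, 0.1, -1.0]
gripper_width: 25.0
gripper_force: 39.2
[613.11873969 221.69530773 227.4192439 ]
scene 162 exp lens [327.3 236.4] tip [327.2 238.3] top [331.5 219.8]
side 135 exp lens [194.4 110. ] tip [194.6 110.1] top [191.4  88.4]
tip [614.5 223.6 133.4] barrel top [615.1 224.5 184.9]
```

View pics/c.png

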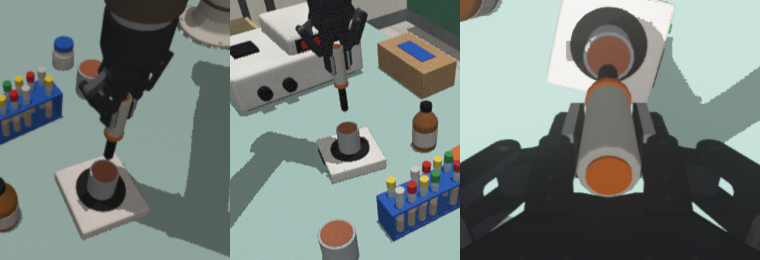

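The probe hangs upright above the cup, tip at roughly the expected pixels in both views. Lower the last 31 mm slowly.

```bash
python3 -m handwheel '[[0,0.3,3,0],[0,0.3,9,0],[0,0.3,16,0],[0,0.3,22,0],[0,0.3,27,0],[0,0.3,30,0],[0,0.3,31,0],[0,0.3,31,0],[0,0.3,31,0],[0,0.3,31,0]]';  python3 - <<'E'
from tip import *
V={}
for n in('scene','side'):
    p,d,m=grab(n);V[n]=dict(p=p,d=d,**m)
s=readout.observe()['position'];print(s)
barrel(V,(s[0],s[1]),s[2]-92.2)
for n,m in V.items():
    hh=cv2.cvtColor(m['p'],cv2.COLOR_RGB2HSV);k=cv2.inRange(hh,(0,90,30),(14,255,190))|cv2.inRange(hh,(172,90,30),(180,255,190))
    W=cloud(m['d'],m);k[np.hypot(W[...,0]-613,W[...,1]-221)>40]=0;k[(W[...,2]>100)]=0
    c=cv2.convexHull(np.argwhere(k)[:,::-1].astype(np.int32))[:,0].astype(float);print(n,len(c),circ(np.array([ray(m,*q,89)[0][:2] for q in c])),'z',np.median(W[k>0][:,2]))
cv2.imwrite('pics/d.png',cv2.resize(cv2.hconcat([V['scene']['p'][160:310,260:400],V['side']['p'][60:210,130:270]]),None,fx=2.5,fy=2.5)[:,:,::-1])
E
```

```text
clock: 21.98
position: [612.7, 221.7, 196.2]
orientation: [-3.141, 0.0, -1.571]
force: [-0.3, 0.3, -0.8]
gripper_width: 24.7
gripper_force: 39.2
[612.69497358 221.65870873 196.14311022]
scene 448 exp lens [325.1 246.7] tip [320.4 260.5] top [329.7 232.2]
side 128 exp lens [195.9 122.1] tip [196.1 123.1] top [193.3 102.1]
tip [624.  233.6  88.3] barrel top [614.5 225.2 152.4]
scene 17 [612.2 221.4  20.5] z 89.80304218251537
side 14 [612.8 221.7  19.6] z 89.72701043160926
```

View pics/d.png

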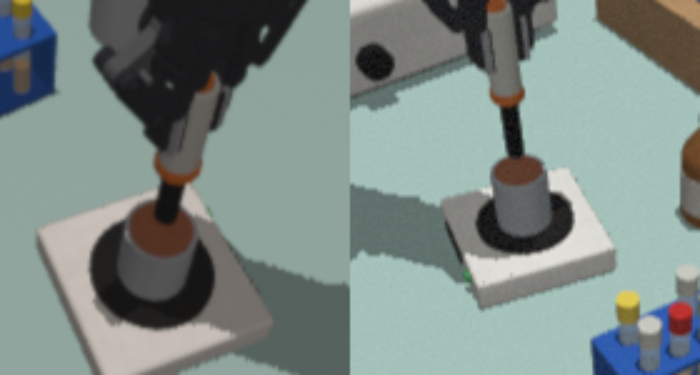

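The lens appears at scene ≈(327,247) and side ≈(196,122), matching the projection of a lens at (612.7, 221.7, 104), 15 mm over the sample at 89. The scene triangulation merged with the black plate, so I ignore it. Handing in.

```bash
python3 -c "
from rig import bot
print(bot.close_job())"
```

```text
the job is handed in; nothing more can be done
None
```

I handed the job in at about 22 s: the cup is upright and centred on the plate, and the arm holds the probe upright, lens down, about 15 mm above the middle of the sample. It was carried over the rack with the lens roughly 50 mm above the caps, with no sign of contact.

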